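Gang up leaning mould blanks square against the marking board's stop

TASK

Get the four leaning wooden blanks ready for marking out: push the row up so that all four stand upright on their long edges, tight together against the tall back stop of the marking board, with their far ends square and flush against the low end fence. Secure them with the loose red-ended keeper block: it stands on the board lengthwise along the open face of the row, about midway along it, snug against the row. Leave the tools and other things around the bench where they are.

Things in the scene. Friction and masses are not known exactly. Their poses are not given: they have to be found in the camera images.
- board: Plywood marking board, 15 mm thick, fixed to the bench (place varies, turned up to 0.2 rad). Two wooden fences on it form an inside corner: the back stop and the end fence. Origin: that corner, at bench height; +x points to the end fence (away from the robot), +y to the back stop (robot's left), z up. The board reaches from x = -215 to +30 mm, y = -250 to +30 mm.
- corner (a point): The inside corner of the fences on the board's top, 15 mm above the bench; axes as the board's. Back stop: face at y = 0, from x = -200 to +30 mm, 50 mm high above the board's top. End fence: face at x = 0, from y = -160 to 0 mm, 35 mm high. Both 30 mm thick. When done, the blanks' origins lie at x = -80, y = -10, -30, -50, -70 mm from here.
- keeper: Loose beech keeper block with red-painted ends, 150 long (x) x 40 wide (y) x 45 mm high (z), about 0.35 kg, lying on the bench to the right of the board (robot's view). Origin: centre of its underside; z up. Either long side may face the row.
- whetstone: Grey whetstone on a wooden base, 230 (x) x 85 (y) x 43 mm high, loose; it lies beside the keeper block, on either side of it. Leave alone. Origin: centre of its underside.
- gouge_1: Carving gouge with brown handle, 240 mm long, 27 mm thick, loose on the bench to the left of the board. Leave alone. Origin: mid-length, at the bench; x along it.
- gouge_2: Carving gouge with pale handle, 240 mm long, 25 mm thick, loose on the bench beside the other. Leave alone. Origin: mid-length, at the bench; x along it.
- mallet: Round carver's mallet standing on its head, 88 mm across, 215 mm tall, loose, beyond the board to the right. Leave alone. Origin: centre of its underside.
- mould: Finished carved mould lying flat, 90 (x) x 180 (y) x 28 mm, loose, beyond the end fence. Leave alone. Origin: centre of its underside.
- try_square: Try square, wooden stock 20 x 110 x 16 mm and steel blade 150 mm, loose, near the robot on the right. Leave alone. Origin: centre of the stock's underside; the blade points along +x.
- brush: Dusting brush, loose, lying beyond the keeper block. Leave alone. Origin: its underside; x along it.
- blank_a: Brown blank nearest the back stop, 160 long (x) x 20 thick (y) x 70 mm high (z), 0.15 kg. Origin: centre of the 160 x 20 mm underside; z up its height, +y to its face towards the stop. All blanks start on their long edge on the board, leaning about 0.45 to 0.65 rad, tops towards the stop, feet out from it; this one rests on the stop's top edge.
- blank_b: Pale blank, second from the stop, 160 long (x) x 20 thick (y) x 70 mm high (z), 0.15 kg. Origin: centre of the 160 x 20 mm underside; z up its height, +y to its face towards the stop. Leans on the first. The row's far ends start staggered, 7 to 26 mm short of the end fence.
- blank_c: Brown blank, third from the stop, 160 long (x) x 20 thick (y) x 70 mm high (z), 0.15 kg. Origin: centre of the 160 x 20 mm underside; z up its height, +y to its face towards the stop. Leans on the second. The whole row slides along the board under a push of 6 to 15 N, a single blank under a few N.
- blank_d: Pale outermost blank; its outer face is the open face of the row. 160 long (x) x 20 thick (y) x 70 mm high (z), 0.15 kg. Origin: centre of the 160 x 20 mm underside; z up its height, +y to its face towards the stop. Leans on the third. Each blank stands on its inner lower edge, so its outer lower edge is 8 to 15 mm above the board's top.
There are look-alikes about, which are no part of the job. Leave any yellow look-alike of the blank_b alone.

How it is judged:
By the outcome, as a careful person would: the job done as asked, in the order asked, and still so for the second after the job is handed in, with the robot touching nothing.
It also fails if it takes over 72 s, if anything falls off the work surface, if the arm or the gripper's body presses on something with over 40 N, if the wrist force passes 120 N, or if a joint passes its speed limit or range.

ROBOT

A 6-joint arm with a two-finger parallel gripper is mounted at the origin on the work surface. World frame = base frame: x ahead of the robot, y to its left, z up, the work surface at z = 0. Lengths are in mm, angles in degrees, forces in N, time in s.
With the tool pointing down it reaches from about 300 to 850 mm from the base axis. Payload 4.2 kg.
Tool frame: the origin (TCP) lies on the centre line of the jaws, within the pads' length; the fingertips stand 14 mm ahead of it and the grasp point (between the pads) lies 5 mm behind it; z points along the fingers, y is the line along which they close (so a half turn about z gives the same grasp; the last joint's range is limited). The gripper opens to 91 mm and grips with 3 to 60 N. Pads are 32 mm wide; open, the fingers measure 118 mm over their backs; the gripper's body (76 mm by 178 mm) begins 60 mm behind the grasp point.
Start: joints at [67.437, 18.312, 89.639, -0, 72.044, -1.146], TCP at [209.967, 535.309, 227.976] pointing down, gripper open.
Joint ranges: [-177.97, 177.97], [-48.28, 115.42], [12.27, 149.76], [-77.06, 257.06], [2.81, 150.46], [-146.56, 146.56]. Speed limits (degrees/s): [147.25, 147.25, 180, 180, 180, 180].

INTERFACE

Orientations are given as [roll, pitch, yaw] about the fixed x, y, z axes, in that order (R = Rz(yaw) Ry(pitch) Rx(roll)).
In Python, from workcell import env gives the robot as it stands.
- The arm moves only by the tool arm_command, never from a script. Its argument "motion" is a list of rows, each an object with "offset": the shift along the tool's x, y, z in m, a list of three; "spin": the turn about the tool's z in rad. In form: [{"offset": [tx, ty, tz], "spin": spin}, ...]. A call has 1 to 5 rows; each row shifts and turns the commanded pose from where the row before left it, along the tool's axes as they then stand; what a row does not reach is not made up. A row lasts 1/8 s, in which the tool goes at most 62.5 mm and 10.7 degrees, less where a joint would pass 70% of its speed; a pose out of reach is approached as far as the arm can. A call with a gripper value outside its range is refused whole. "jaw" is the finger opening in m, from 0 to 0.0912, set as the call begins (left out, the last holds). The fingers move at their own pace and stop on an object; "newtons" is the grip in N (left out, the last holds). Time passes only in rows, so rows that do not move let the fingers close. It gives the time, the measured TCP pose, the force, the opening and the grip force at its end, in the units of the state.
- env.state(): the state, without advancing time (a new reading comes with each control period).
- env.grab_frame(name): name is "scene" or "top" or "wrist"; returns (picture, depth): 384x512x3 uint8, blue, green, red; 384x512 float32, mm along the optical axis (not along the pixel's ray), 0 where there is no reading.
- env.camera_model(name): a dict with "fx", "fy", "cx", "cy" (pixels), "eye" and "rotation" of the camera in the world; the wrist camera has in their place "hand_eye" (4x4, takes a point from camera to tool coordinates, whose origin is the TCP and whose axes are the flange's). Camera axes: x right, y down, z forward; pixel columns grow to the right and rows downward; lengths in mm; the calibration is good to about 2 mm. A picture is of the moment at which its call begins: read the wrist's pose just before it. camera_model takes no time and is no camera call.
- env.job_done(): hands the job in; it is judged then, once.
Trained networks look in the newest picture that a camera, given by its name, has taken for a name from the list of things; names that differ only in an ending like _2 or _b are one class to them, and where a whole thing is asked for, a point or a joint stands for the part that bears it (a point fixed in the world has none). Each returns a list of dicts, best first, with "score" (0 to 1); they miss things now and then, are a little off and sometimes report something else, mostly with a low value. They report only what shows in the picture. A call takes as long as a camera call. They do not tell look-alikes from the thing itself.
- env.boxes_of(camera, target): "bbox" ([left, top, right, bottom] in pixels, round what is visible of it).
- env.pinpoint(camera, target): "location" ([column, row] in pixels: a listed point, or the origin of a listed thing).
The state is a dict: "time_s": time; "qpos": joint angles; "qvel": joint speeds; "effort": joint torques, N m; "ee_pos": TCP position; "ee_rot": TCP orientation; "force": force on the tool from outside, world axes, zero at the start; "torque": the same for the moment, N m; "gripper_width": finger opening in mm; "gripper_force": force on a finger pad.
Only numpy, scipy, OpenCV 4.12 (cv2) and the standard library are available. Lean on these libraries where they do the work, as an engineer would, in place of code of your own. Each camera call takes 0.05 s, during which the arm holds its last target. There are 200 camera calls.

## Working session

There is one attempt and no reset: what is moved stays moved. The work goes in short steps, Python scripts to look and compute and a tool call to move; the robot and the scene stay as the last step left them, time stands still between calls to the robot, and variables do not carry over. Pictures are saved under pics/ and viewed, at most 10 in all, crops included, and the job is handed in when it is done.

Besides the shell and the picture viewer there is one more tool, called after "Emit:" as name(argument=value, ...) on one line, values as JSON. arm_command: Moves the arm, as the interface text tells. Its arguments: {"type":"object","properties":{"motion":{"type":"array"},"jaw":{"type":"number"},"newtons":{"type":"number"}},"required":["motion"]}

```bash
mkdir -p pics; ls
cat > h.py <<'E'
import numpy as np,cv2
from workcell import env
def cloud(name):
    s=env.state(); im,d=env.grab_frame(name); m=env.camera_model(name)
    v,u=np.mgrid[0:384,0:512]
    P=np.stack([(u-m['cx'])/m['fx']*d,(v-m['cy'])/m['fy']*d,d],-1)
    if 'eye' in m: W=P@np.array(m['rotation']).T+np.array(m['eye'])
    else:
        from scipy.spatial.transform import Rotation as R
        H=np.array(m['hand_eye']); T=P@H[:3,:3].T+H[:3,3]
        W=T@R.from_euler('xyz',s['ee_rot'],degrees=True).as_matrix().T+np.array(s['ee_pos'])
    W[d==0]=np.nan
    return im,W
E
python3 - <<'E'
from h import *
s=env.state();print(s)
print(env.camera_model('top'));
for n in ('top','scene'):
    im,W=cloud(n); np.save(n+'.npy',W); cv2.imwrite(f'pics/{n}.png',cv2.resize(im,(800,600)))
    for t in ('board','corner','keeper','whetstone','blank_a','try_square','mallet'):
        for r in env.pinpoint(n,t)[:5]:
            c,w=r['location']; print(n,t,round(r['score'],2),np.round([c,w]),np.round(W[min(383,max(0,int(w))),min(511,max(0,int(c)))]))
E
```

```text
pics
{'time_s': 0.0, 'qpos': array([ 6.74384726e+01,  1.83525325e+01,  8.97064939e+01, -3.02255269e-04,
        7.20425203e+01, -1.14565916e+00]), 'qvel': array([-0.04657815,  0.05136622,  0.05315301,  0.07185457, -0.08086437,
        0.00734809]), 'effort': array([-7.00441378e-04, -4.12477756e+01, -2.31978464e+01,  7.26189651e-02,
        4.55129310e-02, -1.32246309e-04]), 'ee_pos': array([209.7690952 , 534.86223962, 227.11071707]), 'ee_rot': array([-1.79898468e+02, -1.74303591e-03,  1.58584224e+02]), 'force': array([ 1.0077136 , -0.51238348,  0.5434899 ]), 'torque': array([-0.04056431,  0.00434938, -0.02354866]), 'gripper_force': 0.0, 'gripper_width': 90.98491186038717}
{'fx': 475.05151818313675, 'fy': 475.05151818313675, 'cx': 260.07015808339384, 'cy': 181.12009760502931, 'eye': array([ 443.84856317,   53.59354294, 1675.21239118]), 'rotation': array([-176.58070512,   -0.52456267,  -88.84724884])}Traceback (most recent call last):
  File "<stdin>", line 5, in <module>
  File "h.py", line 7, in cloud
    if 'eye' in m: W=P@np.array(m['rotation']).T+np.array(m['eye'])
                     ~~~~~~~~~~~~~~~~~~~~~~~~~~~^~~~~~~~~~~~~~~~~~~
ValueError: operands could not be broadcast together with shapes (384,512) (3,)
```

```bash
sed -i "s/np.array(m\['rotation'\]).T/R.from_euler('xyz',m['rotation'],degrees=True).as_matrix().T/; s/^        from scipy.*$//; 1a from scipy.spatial.transform import Rotation as R" h.py
python3 - <<'E'
from h import *
for n in ('top','scene'):
    im,W=cloud(n); np.save(n+'.npy',W); cv2.imwrite(f'pics/{n}.png',cv2.resize(im,(800,600)))
    cv2.imwrite(n+'.bmp',im)
    for t in ('board','corner','keeper','whetstone','blank_a','try_square','mallet'):
        for r in env.pinpoint(n,t)[:5]:
            c,w=r['location']; print(n,t,round(r['score'],2),np.round([c,w]),np.round(W[min(383,max(0,int(w))),min(511,max(0,int(c)))]))
E
```

```text
top board 0.83 [200. 158.] [616. 247.  90.]
top corner 0.77 [197. 157.] [621. 256.  71.]
top keeper 0.72 [336. 180.] [ 550. -219.   53.]
top whetstone 0.61 [386. 188.] [ 527. -394.   41.]
top blank_a 0.75 [199. 256.] [283. 246.  20.]
top blank_a 0.74 [140. 250.] [299. 453.  10.]
top blank_a 0.73 [225. 189.] [512. 161.  41.]
top blank_a 0.72 [210. 183.] [529. 208.  86.]
top blank_a 0.57 [221. 188.] [514. 172.  70.]
top try_square 0.85 [354. 244.] [ 331. -288.   11.]
top mallet 0.8 [299. 119.] [752. -81. 106.]
scene board 0.68 [329. 204.] [658. 242.  44.]
scene corner 0.94 [332. 197.] [642. 254.  53.]
scene corner 0.75 [223. 270.] [806. -94.  80.]
scene keeper 0.67 [160. 220.] [ 591. -225.   46.]
scene keeper 0.33 [294. 182.] [566. 166.  56.]
scene whetstone 0.89 [ 98. 228.] [ 567. -387.   42.]
scene blank_a 0.85 [284. 128.] [285. 230.   5.]
scene blank_a 0.84 [293. 178.] [549. 169.  58.]
scene blank_a 0.84 [349. 118.] [309. 455.  21.]
scene blank_a 0.79 [286. 182.] [538. 153.  33.]
scene blank_a 0.74 [306. 179.] [584. 198.  79.]
scene try_square 0.8 [136. 169.] [ 339. -275.    3.]
scene try_square 0.19 [154. 282.] [ 754. -264.   16.]
scene mallet 0.95 [221. 270.] [806. -99.  82.]
```

View pics/top.png

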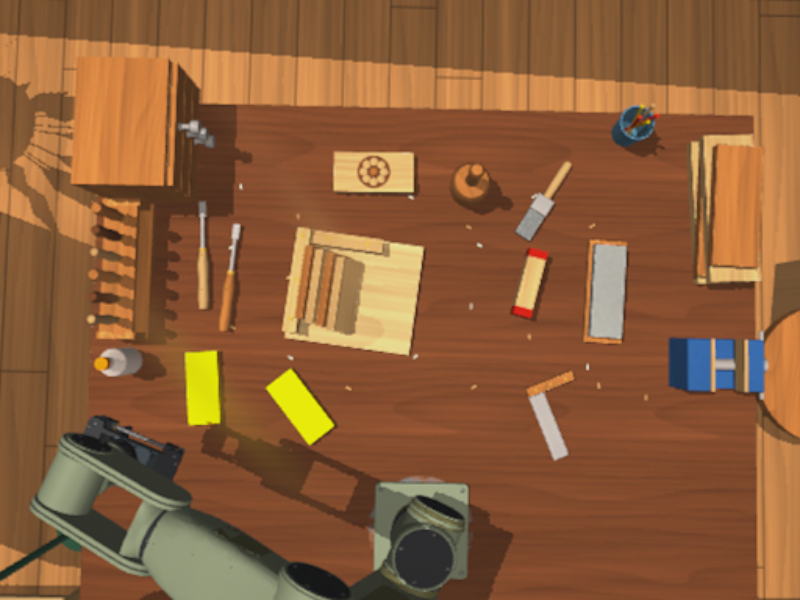

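View pics/scene.png

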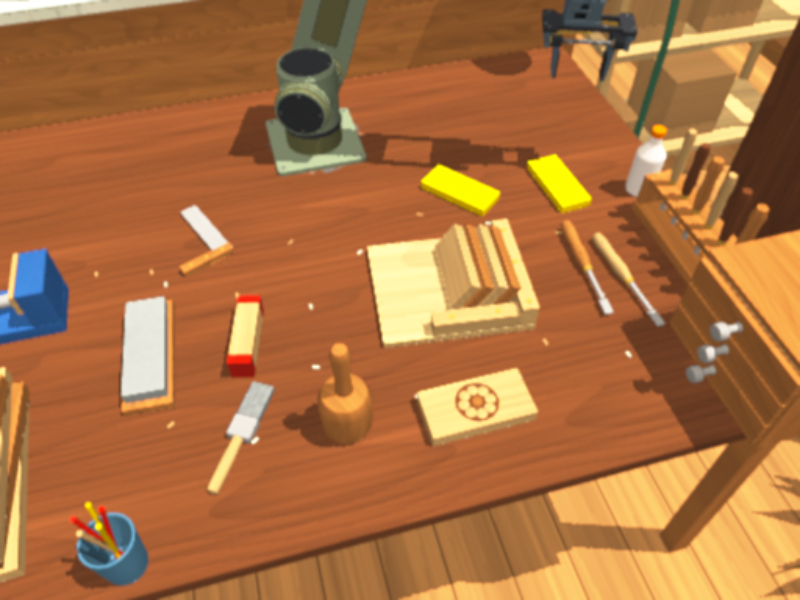

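The top view shows the board with its corner near (300,240), leaning row (300-355, 290), and the red-ended keeper at (530,285) with the whetstone on its right. The scene view agrees: pale blank_d is the open face at (455,265). The yellow look-alikes lie near the robot. Next: fit the board and keeper from the depth.

```bash
cat >> h.py <<'E'
def fit_board(W,p0):
    from scipy.optimize import minimize
    P=W.reshape(-1,3); P=P[np.isfinite(P).all(1)]
    P=P[(abs(P[:,0]-p0[0]+90)<190)&(abs(P[:,1]-p0[1]+110)<200)&(P[:,2]>-10)&(P[:,2]<90)]
    def cost(p):
        c,s=np.cos(p[2]),np.sin(p[2]); d=P[:,:2]-p[:2]; x=d[:,0]*c+d[:,1]*s; y=-d[:,0]*s+d[:,1]*c
        h=np.zeros(len(x)); h[(x>-215)&(x<30)&(y>-250)&(y<30)]=15
        h[(x>0)&(x<30)&(y>-160)&(y<0)]=50; h[(x>-200)&(x<30)&(y>0)&(y<30)]=65
        k=~((x>-205)&(x<-3)&(y>-180)&(y<22))&(x>-245)&(x<60)&(y>-280)&(y<60)
        return np.minimum(abs(P[k,2]-h[k]),25).mean()
    b=None
    for st in (20,6,2):
        for a in (-.06,0,.06):
            q=np.array(p0 if b is None else b.x,float); 
            r=minimize(cost,q,method='Nelder-Mead',options=dict(initial_simplex=[q,q+[st,0,a],q+[0,st,0],q+[0,0,.03+a]]))
            if b is None or r.fun<b.fun:b=r
    return b.x,b.fun
def tob(W,p):
    c,s=np.cos(p[2]),np.sin(p[2]); d=W[...,:2]-p[:2]
    return np.stack([d[...,0]*c+d[...,1]*s,-d[...,0]*s+d[...,1]*c,W[...,2]-15],-1)
def topw(q,p):
    c,s=np.cos(p[2]),np.sin(p[2]); return [p[0]+q[0]*c-q[1]*s,p[1]+q[0]*s+q[1]*c]
def go(x,y,z,yaw):
    "report spin then tool-frame offset to reach the pose"
    s=env.state(); y0=s['ee_rot'][2]; d=np.array([x,y,z])-s['ee_pos']
    dy=(yaw-y0+180)%360-180; a=np.radians(yaw)
    print('spin',round(-np.radians(dy),3),'then offset m',np.round([d@[np.cos(a),np.sin(a),0],d@[np.sin(a),-np.cos(a),0],-d[2]],0)/1000)
def keeper(W,c,zlo=38,zhi=58,r=110):
    P=W.reshape(-1,3); P=P[np.isfinite(P).all(1)]
    P=P[(np.hypot(*(P[:,:2]-c).T)<r)&(P[:,2]>zlo)&(P[:,2]<zhi)]
    (x,y),(w,h),a=cv2.minAreaRect(P[:,:2].astype(np.float32)); 
    if w<h:a+=90
    return x,y,(a+90)%180-90,max(w,h),min(w,h),np.median(P[:,2]),len(P)
E
python3 - <<'E'
from h import *
for n in ('top','scene'):
    W=np.load(n+'.npy'); p,f=fit_board(W,[635,240,-.11]); print(n,p,f,np.degrees(p[2])); print(np.round(keeper(W,[550,-222]),1))
    B=tob(W,p)
    for x in (-150,-100,-50):
        k=(abs(B[...,0]-x)<8)&(B[...,1]>-180)&(B[...,1]<10)&(B[...,2]>8); Q=B[k]; print(x,np.round(Q[np.argsort(Q[:,1])][::4,1:]).astype(int).tolist())
p,_=fit_board(np.load('top.npy'),[635,240,-.11]); t=topw([-100,-165],p); print(t); go(t[0],t[1],250,90+np.degrees(p[2]))
E
```

```text
top [ 6.25955117e+02  2.54884075e+02 -1.21701786e-01] 3.3520063231328296 -6.972998706274658
[ 548.  -232.4  -14.4  150.5   41.5   44.6  495. ]
-150 [[-118, 8], [-115, 22], [-113, 16], [-110, 27], [-108, 28], [-105, 31], [-102, 34], [-101, 40], [-98, 44], [-95, 48], [-92, 54], [-89, 52], [-87, 62], [-85, 62], [-83, 70], [-80, 69], [-77, 67], [-73, 66], [-70, 58], [-68, 59], [-65, 63], [-63, 61], [-60, 65], [-58, 75], [-55, 64], [-52, 66], [-48, 64], [-45, 61], [-42, 58], [-40, 66], [-38, 62], [-36, 73], [-33, 64], [-30, 68], [-26, 63], [-22, 60], [-19, 58], [-17, 56], [-15, 59], [-12, 70], [-10, 66], [-6, 62], [-2, 62], [-1, 66], [3, 58], [7, 52]]
-100 [[-119, 9], [-116, 10], [-114, 11], [-112, 27], [-109, 21], [-107, 32], [-103, 32], [-100, 38], [-98, 43], [-95, 55], [-93, 55], [-89, 55], [-88, 55], [-86, 68], [-83, 70], [-80, 65], [-77, 70], [-75, 62], [-70, 52], [-67, 55], [-64, 51], [-62, 66], [-59, 62], [-57, 73], [-54, 69], [-51, 64], [-48, 63], [-44, 58], [-41, 61], [-38, 66], [-36, 67], [-35, 72], [-31, 63], [-29, 68], [-25, 59], [-22, 60], [-18, 59], [-15, 64], [-14, 66], [-1
[... 1653 characters left out ...]
2], [-3, 67], [2, 63], [4, 63]]
-50 [[-119, 18], [-117, 18], [-115, 17], [-114, 17], [-112, 21], [-109, 24], [-107, 35], [-104, 36], [-102, 38], [-100, 44], [-98, 46], [-96, 50], [-93, 57], [-90, 59], [-90, 60], [-87, 60], [-86, 64], [-84, 67], [-82, 72], [-79, 69], [-76, 68], [-74, 65], [-70, 63], [-67, 62], [-65, 63], [-62, 64], [-61, 65], [-59, 65], [-56, 68], [-53, 71], [-51, 68], [-46, 63], [-43, 62], [-40, 60], [-38, 62], [-37, 66], [-36, 69], [-33, 72], [-30, 69], [-27, 67], [-22, 63], [-18, 61], [-17, 61], [-15, 63], [-12, 64], [-9, 71], [-7, 72], [-2, 70], [0, 69], [9, 53]]
[np.float64(506.6635083326292), np.float64(103.2446599083604)]
spin 1.319 then offset m [-0.393  0.347 -0.022]
```

Emit:
arm_command(motion=[{"offset":[0,0,0],"spin":0.165},{"offset":[0,0,0],"spin":0.165},{"offset":[0,0,0],"spin":0.165},{"offset":[0,0,0],"spin":0.165}])

```text
time_s: 1.35
ee_pos: [210.0, 535.3, 228.0]
ee_rot: [180.0, -0.0, 120.5]
force: [0.2, -0.1, 0.2]
gripper_width: 91.0
gripper_force: 0.0
```

Emit:
arm_command(motion=[{"offset":[0,0,0],"spin":0.165},{"offset":[0,0,0],"spin":0.165},{"offset":[0,0,0],"spin":0.165},{"offset":[0,0,0],"spin":0.165}])

```text
time_s: 1.85
ee_pos: [210.0, 535.3, 228.0]
ee_rot: [180.0, -0.0, 82.6]
force: [-0.3, 0.2, 0.1]
gripper_width: 91.1
gripper_force: 0.0
```

Emit:
arm_command(motion=[{"offset":[-0.039,0.035,-0.002],"spin":0},{"offset":[-0.039,0.035,-0.002],"spin":0},{"offset":[-0.039,0.035,-0.002],"spin":0},{"offset":[-0.039,0.035,-0.002],"spin":0},{"offset":[-0.039,0.035,-0.002],"spin":0}])

```text
time_s: 2.48
ee_pos: [360.6, 318.9, 238.3]
ee_rot: [180.0, -0.0, 83.0]
force: [0.7, -0.1, -1.9]
gripper_width: 91.0
gripper_force: 0.0
```

Emit:
arm_command(motion=[{"offset":[-0.039,0.035,-0.002],"spin":0},{"offset":[-0.039,0.035,-0.002],"spin":0},{"offset":[-0.039,0.035,-0.002],"spin":0},{"offset":[-0.039,0.035,-0.002],"spin":0},{"offset":[-0.039,0.035,-0.002],"spin":0}])

```text
time_s: 3.1
ee_pos: [510.4, 103.8, 248.2]
ee_rot: [180.0, -0.0, 82.9]
force: [0.2, 0.9, 0.4]
gripper_width: 91.3
gripper_force: 0.0
```

Run:
```python
from h import *
print(env.camera_model('wrist')['hand_eye'])
im,W=cloud('wrist'); np.save('w1.npy',W); cv2.imwrite('pics/w1.png',im)
print(np.nanmin(W.reshape(-1,3),0),np.nanmax(W.reshape(-1,3),0))
p,f=fit_board(W,[628,256.6,-.12]); print(p,f,np.degrees(p[2]))
B=tob(W,p)
for x in (-150,-100,-50):
    k=(abs(B[...,0]-x)<3)&(B[...,1]>-180)&(B[...,1]<20); Q=B[k]; print(x,np.round(Q[np.argsort(Q[:,1])][::40,1:]).astype(int).tolist())
```

```text
[[ 3.54857437e-04 -9.69514257e-01 -2.45034650e-01  6.89237420e+01]
 [ 9.99999739e-01  1.89701669e-04  6.97611019e-04 -7.06482651e-02]
 [-6.29860347e-04 -2.45034833e-01  9.69514071e-01 -1.55845353e+02]
 [ 0.00000000e+00  0.00000000e+00  0.00000000e+00  1.00000000e+00]]
[ 164.52541838 -117.06750741   -4.35808423] [844.2174     330.91246945 362.47888324]
[ 6.27662579e+02  2.58274846e+02 -1.15113950e-01] 1.7935979358640388 -6.595543486012104
-150 [[-180, 274], [-177, 274], [-176, -1], [-174, 283], [-173, 278], [-172, 277], [-171, 276], [-170, 274], [-169, 279], [-169, 279], [-168, 284], [-167, 281], [-167, 281], [-166, 287], [-166, 293], [-165, 287], [-165, 296], [-164, 293], [-164, 288], [-163, 298], [-163, 292], [-162, 290], [-162, 289], [-161, 287], [-161, 287], [-161, 290], [-160, 301], [-160, 297], [-159, 302], [-159, 290], [-159, 289], [-158, 305], [-158, 297], [-157, 286], [-157, 302], [-157, 297], [-156, 297], [-156, 294], [-156, 290], [-155, 304], [-155, 287], [-154, 307], [-154, 307], [-154, 302], [-154, 299], [-153, 297], [-153, 294], [-153, 294], [-152, 306], [-152, 305], [-1
[... 5424 characters left out ...]
14], [-134, 321], [-134, 317], [-134, 317], [-133, 302], [-133, 320], [-133, 320], [-133, 306], [-133, 321], [-133, 320], [-132, 316], [-132, 319], [-132, 320], [-132, 321], [-132, 318], [-132, 315], [-131, 306], [-131, 306], [-131, 303], [-131, 304], [-131, 0], [-131, 321], [-130, 304], [-130, 317], [-130, 318], [-130, 315], [-130, 321], [-130, -1], [-129, 319], [-129, 316], [-129, 315], [-129, 320], [-129, 309], [-129, 317], [-129, 317], [-129, 311], [-129, 303], [-126, 0], [-115, 16], [-107, 30], [-99, 41], [-92, 52], [-86, 63], [-80, 69], [-74, 63], [-68, 60], [-62, 63], [-57, 69], [-50, 64], [-44, 61], [-39, 61], [-35, 68], [-29, 67], [-23, 63], [-17, 59], [-13, 68], [-8, 69], [-2, 65]]
```

View pics/w1.png

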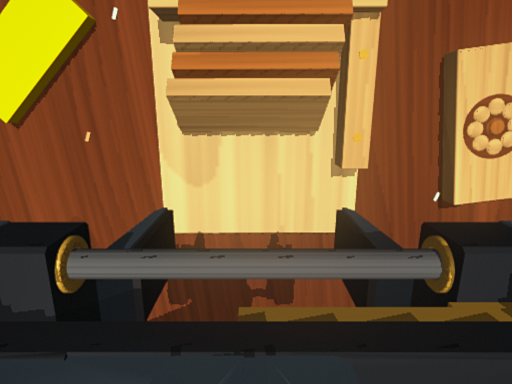

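The wrist view shows the four leaning blanks (rows 0-135, columns 165-350), the end fence at right (340-380), and clear board in front of the row for the fingers. I'll descend with the fingers spread along the row.

Emit:
arm_command(motion=[{"offset":[0.005,0.004,0.053],"spin":-0.007},{"offset":[0,0,0.053],"spin":0},{"offset":[0,0,0.053],"spin":0},{"offset":[0,0,0.053],"spin":0}])

```text
time_s: 3.65
ee_pos: [514.2, 110.0, 34.7]
ee_rot: [179.9, -0.0, 83.3]
force: [0.2, -0.6, 0.5]
gripper_width: 91.0
gripper_force: 0.0
```

Emit:
arm_command(motion=[{"offset":[0.01,0,0],"spin":0},{"offset":[0.01,0,0],"spin":0},{"offset":[0.008,0,0],"spin":0},{"offset":[0.008,0,0],"spin":0}])

```text
time_s: 4.15
ee_pos: [517.9, 145.0, 36.8]
ee_rot: [180.0, 0.1, 83.4]
force: [-0.8, -6.2, -2.6]
gripper_width: 91.1
gripper_force: 3.4
```

Emit:
arm_command(motion=[{"offset":[0.006,0,0],"spin":0},{"offset":[0.006,0,0],"spin":0},{"offset":[0.006,0,0],"spin":0}])

```text
time_s: 4.53
ee_pos: [518.3, 161.0, 35.7]
ee_rot: [-179.8, 0.4, 83.5]
force: [-0.3, -13.6, -6.0]
gripper_width: 90.9
gripper_force: 6.7
```

Emit:
arm_command(motion=[{"offset":[0.005,0,0],"spin":0},{"offset":[0.004,0,0],"spin":0},{"offset":[0.003,0,0],"spin":0},{"offset":[0,0,0],"spin":0}])

```text
time_s: 5.03
ee_pos: [517.7, 169.7, 33.8]
ee_rot: [-179.5, 0.7, 83.4]
force: [0.3, -19.9, -10.9]
gripper_width: 91.6
gripper_force: 9.7
```

Emit:
arm_command(motion=[{"offset":[0.003,0,0],"spin":0},{"offset":[0.002,0,0],"spin":0},{"offset":[0,0,0],"spin":0},{"offset":[0,0,0],"spin":0}])

```text
time_s: 5.52
ee_pos: [517.0, 172.0, 33.3]
ee_rot: [-179.3, 0.9, 83.4]
force: [0.3, -28.0, -11.5]
gripper_width: 91.4
gripper_force: 14.1
```

```bash
cat >> h.py <<'E'
PB=[627.7,258.3,np.radians(-6.65)]
def prof(W,xs=(-160,-100,-40),lo=-170,hi=12):
    B=tob(W,PB)
    for x in xs:
        k=(abs(B[...,0]-x)<6)&(B[...,2]<100); out=[]
        for y in range(lo,hi,5):
            q=B[k&(abs(B[...,1]-y)<2.5)]; out.append((y,int(np.median(q[:,2])) if len(q) else None))
        print(x,out)
E
python3 - <<'E'
from h import *
s=env.state();print(s['ee_pos'],s['force'])
im,W=cloud('scene');prof(W,lo=-100); cv2.imwrite('pics/s2.png',cv2.resize(im[130:260,220:400],None,fx=4,fy=4))
E
```

```text
[516.96056793 171.98835441  33.27684694] [  0.3350766  -27.97116663 -11.52140689]
-160 [(-100, None), (-95, None), (-90, None), (-85, None), (-80, None), (-75, None), (-70, None), (-65, None), (-60, None), (-55, None), (-50, None), (-45, 70), (-40, 71), (-35, 69), (-30, 72), (-25, 71), (-20, 70), (-15, 71), (-10, 70), (-5, 71), (0, 70), (5, None), (10, 50)]
-100 [(-100, None), (-95, None), (-90, None), (-85, None), (-80, 66), (-75, 74), (-70, 73), (-65, None), (-60, None), (-55, 72), (-50, 71), (-45, 73), (-40, 71), (-35, 71), (-30, 71), (-25, 71), (-20, 71), (-15, 69), (-10, 71), (-5, 73), (0, 71), (5, 54), (10, 53)]
-40 [(-100, 20), (-95, 29), (-90, 23), (-85, 25), (-80, 25), (-75, None), (-70, None), (-65, None), (-60, -2), (-55, None), (-50, 73), (-45, 73), (-40, 73), (-35, 71), (-30, 71), (-25, 71), (-20, 71), (-15, 71), (-10, 71), (-5, 71), (0, 70), (5, None), (10, 51)]
```

View pics/s2.png

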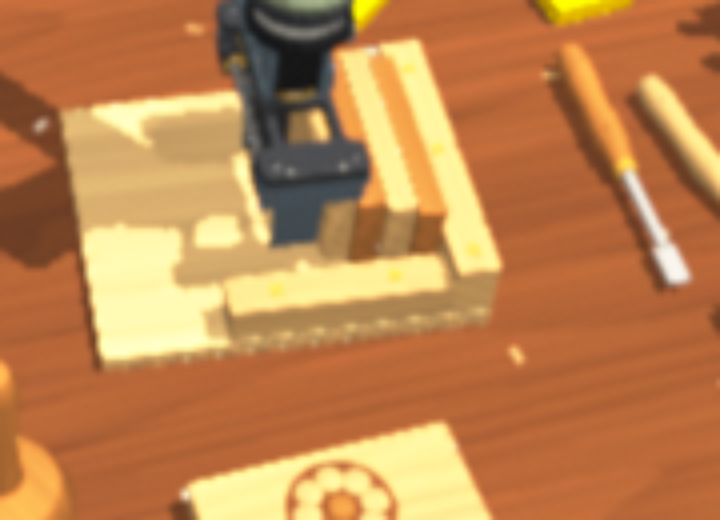

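The crop shows the row essentially upright against the stop, with far ends staggered (320-440, 230). I'll press a little more, then back off, rise, and turn for the end push.

Emit:
arm_command(motion=[{"offset":[0.003,0,-0.001],"spin":0},{"offset":[0.002,0,0],"spin":0},{"offset":[0,0,0],"spin":0}])

```text
time_s: 5.95
ee_pos: [516.5, 172.1, 33.6]
ee_rot: [-179.2, 1.4, 83.4]
force: [1.0, -46.7, -10.6]
gripper_width: 91.2
gripper_force: 22.6
```

Emit:
arm_command(motion=[{"offset":[-0.02,0,0],"spin":0},{"offset":[-0.015,0,0],"spin":0},{"offset":[0,0,-0.05],"spin":0},{"offset":[0,0,-0.055],"spin":0}])

```text
time_s: 6.45
ee_pos: [518.7, 151.1, 143.8]
ee_rot: [180.0, -0.1, 83.4]
force: [0.1, 0.2, 0.7]
gripper_width: 91.0
gripper_force: 0.0
```

Emit:
arm_command(motion=[{"offset":[0.025,-0.04,0],"spin":0},{"offset":[0.025,-0.04,0],"spin":0},{"offset":[0.025,-0.048,0],"spin":0},{"offset":[0,0,0],"spin":-0.17},{"offset":[0,0,0],"spin":-0.175}], jaw=0.024)

```text
time_s: 7.08
ee_pos: [399.9, 241.4, 143.3]
ee_rot: [179.8, -0.1, 103.6]
force: [-0.5, -0.7, -0.8]
gripper_width: 43.8
gripper_force: 0.0
```

Emit:
arm_command(motion=[{"offset":[0,0,0],"spin":-0.175},{"offset":[0,0,0],"spin":-0.175},{"offset":[0,0,0],"spin":-0.175},{"offset":[0,0,0],"spin":-0.175},{"offset":[0,0,0],"spin":-0.175}])

```text
time_s: 7.7
ee_pos: [400.5, 240.9, 143.2]
ee_rot: [179.8, 0.1, 153.6]
force: [-0.2, -0.4, -0.7]
gripper_width: 24.3
gripper_force: 0.0
```

Emit:
arm_command(motion=[{"offset":[0,0,0],"spin":-0.175},{"offset":[0,0,0],"spin":-0.175},{"offset":[0,0,0],"spin":0}])

```text
time_s: 8.07
ee_pos: [400.5, 240.7, 143.0]
ee_rot: [179.9, 0.1, 173.2]
force: [-0.0, 0.2, -0.5]
gripper_width: 24.1
gripper_force: 0.0
```

Run:
```python
from h import *
s=env.state();print(s['ee_pos'],s['ee_rot'],s['gripper_width'])
t=topw([-222,-40],PB); go(t[0],t[1],46,173.35)
im,W=cloud('wrist'); prof(W,lo=-90); np.save('w2.npy',W)
B=tob(W,PB)
for y in (-10,-30,-50,-70):
    q=B[(abs(B[...,1]-y)<4)&(B[...,2]>60)&(B[...,2]<80)]; print(y,np.percentile(q[:,0],[1,99]).round(1) if len(q) else None)
```

```text
[400.51263921 240.67741335 142.98223698] [1.79886113e+02 9.87787123e-02 1.73242877e+02] 24.121932472358324
spin -0.002 then offset m [-0.002  0.004  0.097]
-160 [(-90, None), (-85, None), (-80, None), (-75, None), (-70, None), (-65, 68), (-60, 68), (-55, 69), (-50, 69), (-45, 69), (-40, 69), (-35, 69), (-30, 69), (-25, 69), (-20, None), (-15, None), (-10, None), (-5, None), (0, None), (5, None), (10, None)]
-100 [(-90, None), (-85, None), (-80, None), (-75, None), (-70, None), (-65, None), (-60, None), (-55, None), (-50, None), (-45, None), (-40, None), (-35, None), (-30, None), (-25, None), (-20, None), (-15, None), (-10, None), (-5, None), (0, None), (5, None), (10, None)]
-40 [(-90, None), (-85, None), (-80, None), (-75, None), (-70, None), (-65, None), (-60, None), (-55, None), (-50, None), (-45, None), (-40, None), (-35, None), (-30, None), (-25, None), (-20, None), (-15, None), (-10, None), (-5, None), (0, None), (5, None), (10, None)]
-10 None
-30 [-171.6 -148.3]
-50 [-171.8 -148.3]
-70 None
```

Emit:
arm_command(motion=[{"offset":[-0.002,0.004,0.05],"spin":0},{"offset":[0,0,0.047],"spin":0},{"offset":[-0.012,0,0],"spin":0},{"offset":[-0.01,0,0],"spin":0},{"offset":[-0.008,0,0],"spin":0}])

```text
time_s: 8.75
ee_pos: [433.7, 240.5, 46.7]
ee_rot: [179.9, 0.1, 173.2]
force: [-6.7, 1.4, 5.8]
gripper_width: 24.3
gripper_force: 3.3
```

Emit:
arm_command(motion=[{"offset":[-0.006,0,0],"spin":0},{"offset":[-0.005,0,0],"spin":0},{"offset":[-0.004,0,0],"spin":0},{"offset":[0,0,0],"spin":0}])

```text
time_s: 9.25
ee_pos: [446.5, 238.3, 46.5]
ee_rot: [180.0, -0.1, 173.2]
force: [-6.8, 0.6, 6.6]
gripper_width: 24.2
gripper_force: 3.7
```

Emit:
arm_command(motion=[{"offset":[-0.003,0,0],"spin":0},{"offset":[-0.003,0,0],"spin":0},{"offset":[0,0,0],"spin":0}])

```text
time_s: 9.62
ee_pos: [446.2, 238.1, 46.6]
ee_rot: [-179.9, -0.8, 173.1]
force: [-25.5, 7.7, 17.5]
gripper_width: 24.0
gripper_force: 13.0
```

Emit:
arm_command(motion=[{"offset":[0.02,0,0],"spin":0},{"offset":[0.015,0,0],"spin":0},{"offset":[0,0,-0.06],"spin":0},{"offset":[0,0,-0.06],"spin":0},{"offset":[0,0,-0.06],"spin":0}])

```text
time_s: 10.25
ee_pos: [418.9, 241.6, 227.4]
ee_rot: [179.9, 0.1, 173.3]
force: [0.5, 0.3, -0.4]
gripper_width: 24.3
gripper_force: 0.0
```

Emit:
arm_command(motion=[{"offset":[-0.03,0,-0.04],"spin":0},{"offset":[0,0,0],"spin":0}], jaw=0.091)

```text
time_s: 10.5
ee_pos: [451.7, 238.8, 268.9]
ee_rot: [179.7, 0.5, 173.2]
force: [-0.0, -0.0, -0.7]
gripper_width: 41.0
gripper_force: 0.0
```

Run:
```python
from h import *
s=env.state();print(s['ee_pos'],s['ee_rot'])
im,W=cloud('wrist'); prof(W,xs=(-150,-100,-20),lo=-100); np.save('w3.npy',W); cv2.imwrite('pics/w3.png',im)
B=tob(W,PB)
for y in (-10,-30,-50,-70):
    q=B[(abs(B[...,1]-y)<4)&(B[...,2]>60)&(B[...,2]<80)]; print(y,np.percentile(q[:,0],[1,99]).round(1) if len(q) else None)
q=B[(B[...,2]>62)&(B[...,2]<80)&(B[...,0]<10)&(B[...,0]>-200)&(abs(B[...,1]+40)<70)]; print(np.percentile(q[:,1],[1,99]))
t=[548,-231];go(t[0],t[1],150,180-14.5)
```

```text
[451.69552933 238.82857377 268.88001482] [179.70890139   0.50799785 173.22528931]
-150 [(-100, -1), (-95, -1), (-90, -1), (-85, -1), (-80, 69), (-75, 69), (-70, 68), (-65, 68), (-60, 68), (-55, 69), (-50, 69), (-45, 69), (-40, 69), (-35, 69), (-30, 69), (-25, 69), (-20, 68), (-15, 69), (-10, 68), (-5, 69), (0, 49), (5, 49), (10, 49)]
-100 [(-100, None), (-95, None), (-90, None), (-85, None), (-80, 68), (-75, 69), (-70, 69), (-65, 68), (-60, 69), (-55, 69), (-50, 69), (-45, 68), (-40, 69), (-35, 69), (-30, 68), (-25, 68), (-20, 68), (-15, 68), (-10, 69), (-5, 69), (0, 68), (5, 49), (10, None)]
-20 [(-100, None), (-95, None), (-90, None), (-85, 69), (-80, 68), (-75, 69), (-70, 69), (-65, 67), (-60, 68), (-55, 69), (-50, 69), (-45, 69), (-40, 68), (-35, 69), (-30, 69), (-25, 69), (-20, 68), (-15, 69), (-10, 69), (-5, 69), (0, 68), (5, 48), (10, 49)]
-10 [-160.3  -11.3]
-30 [-160.3  -11.8]
-50 [-160.4  -11.8]
-70 [-160.5  -11.9]
[-82.70018221  -1.62134076]
spin 0.135 then offset m [-0.213 -0.43   0.116]
```

View pics/w3.png

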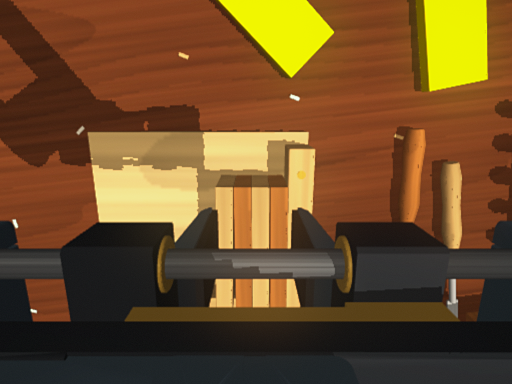

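The wrist view shows near ends flush in a line (215-290, row 180) and the row tight to the stop (290-315). Next, fetch the keeper.

Emit:
arm_command(motion=[{"offset":[0,0,0],"spin":0.135},{"offset":[-0.027,-0.054,0.007],"spin":0},{"offset":[-0.027,-0.054,0.007],"spin":0},{"offset":[-0.027,-0.054,0.007],"spin":0},{"offset":[-0.027,-0.054,0.007],"spin":0}], jaw=0.091)

```text
time_s: 11.18
ee_pos: [498.0, 0.5, 235.1]
ee_rot: [-180.0, -0.2, 165.6]
force: [1.6, 0.6, -0.1]
gripper_width: 90.7
gripper_force: 0.0
```

Emit:
arm_command(motion=[{"offset":[-0.027,-0.054,0.007],"spin":0},{"offset":[-0.027,-0.054,0.007],"spin":0},{"offset":[-0.025,-0.054,0.007],"spin":0},{"offset":[-0.023,-0.052,0.007],"spin":0},{"offset":[0,0,0.03],"spin":0}])

```text
time_s: 11.8
ee_pos: [544.9, -234.2, 177.7]
ee_rot: [-179.9, 0.1, 165.3]
force: [0.4, 0.3, -0.2]
gripper_width: 90.9
gripper_force: 0.0
```

Run:
```python
from h import *
s=env.state();print(s['ee_pos'],s['ee_rot'],s['gripper_width'])
im,W=cloud('wrist'); print(np.round(keeper(W,[549,-231],38,55),1))
go(549,-231,22,165.5)
np.save('w4.npy',W)
W=np.load('w3.npy');B=tob(W,PB)
for x in (-140,-110,-80,-50,-20):
    q=B[(abs(B[...,0]-x)<8)&(B[...,2]>62)&(B[...,2]<80)&(abs(B[...,1]+40)<70)]; print(x,np.percentile(q[:,1],[.5,99.5]),len(q))
```

```text
[ 544.9175149  -234.19823762  177.73123422] [-1.79937207e+02  8.54511092e-02  1.65313857e+02] 90.86172322415668
[ 541.1 -227.4  -14.3  131.8   40.7   44.  5983. ]
spin -0.002 then offset m [-0.007  0.002  0.151]
-140 [-82.303884    -2.08991071] 1011
-110 [-78.91331495  -1.37830929] 895
-80 [-30.65035038  -0.75049034] 3
-50 [-84.31070941  -1.0192711 ] 323
-20 [-85.18490194  -0.36108392] 777
```

Emit:
arm_command(motion=[{"offset":[-0.003,0.005,0.05],"spin":0},{"offset":[0,0,0.053],"spin":0},{"offset":[0,0,0.053],"spin":0},{"offset":[0,0,0],"spin":0}])

```text
time_s: 12.35
ee_pos: [545.7, -224.4, 19.4]
ee_rot: [179.9, -0.5, 165.6]
force: [-0.5, 0.4, 1.3]
gripper_width: 91.4
gripper_force: 0.0
```

Emit:
arm_command(motion=[{"offset":[0,0,0],"spin":0},{"offset":[0,0,0],"spin":0},{"offset":[0,0,0],"spin":0},{"offset":[0,0,0],"spin":0}], jaw=0.02, newtons=25)

```text
time_s: 12.85
ee_pos: [549.2, -226.6, 23.8]
ee_rot: [-180.0, 0.1, 165.6]
force: [0.2, -0.6, 0.3]
gripper_width: 53.7
gripper_force: 0.0
```

Emit:
arm_command(motion=[{"offset":[0,0,0],"spin":0},{"offset":[0,0,0],"spin":0},{"offset":[0,0,0],"spin":0}])

```text
time_s: 13.22
ee_pos: [548.9, -227.3, 23.4]
ee_rot: [-179.9, 0.0, 165.6]
force: [-2.5, -4.2, 3.1]
gripper_width: 40.0
gripper_force: 25.0
```

Emit:
arm_command(motion=[{"offset":[0,0,-0.04],"spin":0},{"offset":[0,0,-0.05],"spin":0},{"offset":[0,0,0],"spin":-0.135},{"offset":[0,0,0],"spin":0}])

```text
time_s: 13.72
ee_pos: [548.3, -225.6, 112.2]
ee_rot: [179.9, -0.1, 173.2]
force: [-0.4, 0.3, -4.2]
gripper_width: 39.9
gripper_force: 25.0
```

Run:
```python
from h import *
s=env.state();print(s['ee_pos'],s['ee_rot'],s['gripper_width'],s['force'])
t=topw([-80,-126],PB);print(t);go(t[0],t[1],113,173.35)
```

```text
[ 548.26288726 -225.56739854  112.21545627] [ 1.79907030e+02 -9.26006807e-02  1.73205437e+02] 39.86692956235732 [-0.35684999  0.32665626 -4.18252649]
[np.float64(533.6469306633843), np.float64(142.41203622307557)]
spin -0.003 then offset m [ 0.057  0.364 -0.001]
```

Emit:
arm_command(motion=[{"offset":[0.008,0.052,0],"spin":-0.003},{"offset":[0.008,0.052,0],"spin":0},{"offset":[0.008,0.052,0],"spin":0},{"offset":[0.008,0.052,0],"spin":0},{"offset":[0.008,0.052,0],"spin":0}])

```text
time_s: 14.35
ee_pos: [537.4, 38.4, 111.3]
ee_rot: [180.0, -0.2, 173.3]
force: [0.2, -0.1, -3.8]
gripper_width: 40.0
gripper_force: 25.0
```

Emit:
arm_command(motion=[{"offset":[0.008,0.052,0],"spin":0},{"offset":[0.009,0.052,0],"spin":0},{"offset":[0,0,0],"spin":0},{"offset":[0,0,0.04],"spin":0},{"offset":[0,0,0],"spin":0}])

```text
time_s: 14.98
ee_pos: [530.3, 140.3, 69.5]
ee_rot: [-179.8, -0.5, 173.4]
force: [0.1, -0.5, -3.6]
gripper_width: 39.8
gripper_force: 25.0
```

Run:
```python
from h import *
s=env.state();print(s['ee_pos'],s['ee_rot'],s['gripper_width'],s['force'])
t=topw([-80,-126],PB);go(t[0],t[1],40,173.35)
```

```text
[530.2577931  140.32907225  69.52948632] [-179.80523195   -0.54145075  173.3766206 ] 39.76254686383897 [ 0.13455295 -0.49807489 -3.56667041]
spin 0.0 then offset m [-0.003  0.002  0.03 ]
```

Emit:
arm_command(motion=[{"offset":[-0.003,0,0.015],"spin":0},{"offset":[0,0,0.01],"spin":0},{"offset":[0,0,0.006],"spin":0},{"offset":[0,0,0],"spin":0}])

```text
time_s: 15.48
ee_pos: [536.2, 141.0, 41.4]
ee_rot: [-180.0, -0.1, 173.5]
force: [-2.7, -0.5, -4.8]
gripper_width: 39.9
gripper_force: 25.0
```

Emit:
arm_command(motion=[{"offset":[0,0,0.003],"spin":0},{"offset":[0,0,0],"spin":0},{"offset":[0,0,0],"spin":0}])

```text
time_s: 15.85
ee_pos: [536.2, 141.3, 39.0]
ee_rot: [-180.0, -0.1, 173.5]
force: [-5.0, 0.7, -2.3]
gripper_width: 39.8
gripper_force: 25.0
```

Emit:
arm_command(motion=[{"offset":[0,0,0],"spin":0},{"offset":[0,0,0],"spin":0},{"offset":[0,0,0],"spin":0}], jaw=0.046)

```text
time_s: 16.23
ee_pos: [537.9, 141.5, 39.6]
ee_rot: [180.0, 0.2, 173.5]
force: [0.1, -0.2, 0.2]
gripper_width: 46.0
gripper_force: 0.0
```

Emit:
arm_command(motion=[{"offset":[0,0,0],"spin":0},{"offset":[0,0,0],"spin":0},{"offset":[0.003,0,-0.002],"spin":0},{"offset":[0.004,0,0],"spin":0},{"offset":[0,0,0.002],"spin":0}], jaw=0.02)

```text
time_s: 16.85
ee_pos: [528.4, 142.1, 39.2]
ee_rot: [-180.0, -0.1, 173.5]
force: [-6.7, -0.7, 13.9]
gripper_width: 40.0
gripper_force: 25.0
```

Emit:
arm_command(motion=[{"offset":[0,0,0],"spin":0},{"offset":[0,0,0],"spin":0},{"offset":[0,0,0],"spin":0}], jaw=0.046)

```text
time_s: 17.23
ee_pos: [530.1, 142.2, 39.1]
ee_rot: [180.0, 0.0, 173.5]
force: [-0.4, -0.2, 0.4]
gripper_width: 45.8
gripper_force: 0.0
```

Emit:
arm_command(motion=[{"offset":[0,0,-0.03],"spin":0},{"offset":[0,0,-0.06],"spin":0},{"offset":[0,-0.03,-0.06],"spin":0},{"offset":[0,-0.03,-0.06],"spin":0},{"offset":[0,0,0],"spin":0.175}])

```text
time_s: 17.85
ee_pos: [525.8, 85.4, 246.1]
ee_rot: [179.8, 0.6, 163.1]
force: [0.4, -0.3, -0.3]
gripper_width: 46.4
gripper_force: 0.0
```

Emit:
arm_command(motion=[{"offset":[0,0,0],"spin":0.175},{"offset":[0,0,0],"spin":0.175},{"offset":[0,0,0],"spin":0.175},{"offset":[0,0,0],"spin":0.175},{"offset":[0,0,0],"spin":0.175}], jaw=0.091)

```text
time_s: 18.48
ee_pos: [523.4, 86.5, 240.7]
ee_rot: [180.0, -0.0, 113.0]
force: [-0.5, 0.2, 0.4]
gripper_width: 90.2
gripper_force: 0.0
```

Emit:
arm_command(motion=[{"offset":[0,0,0],"spin":0.175},{"offset":[0,0,0],"spin":0.175},{"offset":[0,0,0],"spin":0.17},{"offset":[0,0,0],"spin":0}])

```text
time_s: 18.98
ee_pos: [523.4, 86.5, 240.7]
ee_rot: [180.0, -0.0, 83.6]
force: [-0.2, 0.9, -0.6]
gripper_width: 90.8
gripper_force: 0.0
```

Run:
```python
from h import *
s=env.state();print(s['ee_pos'],s['ee_rot'],tob(s['ee_pos'],PB))
im,W=cloud('wrist'); cv2.imwrite('pics/w5.png',im); np.save('w5.npy',W)
print(fit_board(W,PB))
B=tob(W,PB)
for x in (-140,-110,-80,-50,-20):
    q=B[(abs(B[...,0]-x)<8)&(B[...,2]>62)&(B[...,2]<80)&(abs(B[...,1]+40)<70)]
    k=B[(abs(B[...,0]-x)<8)&(B[...,2]>38)&(B[...,2]<52)&(abs(B[...,1]+126)<35)]; print(x,np.percentile(q[:,1],[.5,99.5]).round(1),np.percentile(k[:,1],[1,99]).round(1),len(q))
k=B[(B[...,2]>40)&(B[...,2]<50)&(abs(B[...,1]+126)<15)&(B[...,0]>-200)&(B[...,0]<0)];print(np.percentile(k[:,0],[1,99]))
for y in (-10,-30,-50,-70):
    q=B[(abs(B[...,1]-y)<4)&(B[...,2]>62)&(B[...,2]<80)]; print(y,np.percentile(q[:,0],[1,99]).round(1))
go(*topw([-80,-175],PB),37,83.35)
```

```text
[523.41695634  86.53327099 240.71308504] [ 1.79997895e+02 -3.72760492e-03  8.36389919e+01] [ -83.69016409 -182.68748952  225.71308504]
(array([ 6.30538019e+02,  2.55169961e+02, -1.35688871e-01]), np.float64(1.5497421591652543))
-140 [-82.5 -18.6] [-146.3 -106.9] 1397
-110 [-83.1 -18.5] [-146.4 -106.7] 1376
-80 [-84.1 -18.2] [-146.2 -106.5] 1362
-50 [-84.6 -18.2] [-146.  -106.4] 1385
-20 [-85.4 -17.9] [-145.7 -106.2] 1398
[-157.8835274   -10.35703437]Traceback (most recent call last):
  File "<stdin>", line 11, in <module>
    return _quantile_unchecked(
        a, q, axis, out, overwrite_input, method, keepdims, weights)
    return _ureduce(a,
                    func=_quantile_ureduce_func,
    ...<5 lines>...
                    overwrite_input=overwrite_input,
                    method=method)
    r = func(a, **kwargs)
    result = _quantile(arr,
                       quantiles=q,
    ...<2 lines>...
                       out=out,
                       weights=wgt)
    slices_having_nans = np.isnan(arr[-1, ...])
                                  ~~~^^^^^^^^^
IndexError: index -1 is out of bounds for axis 0 with size 0
```

View pics/w5.png

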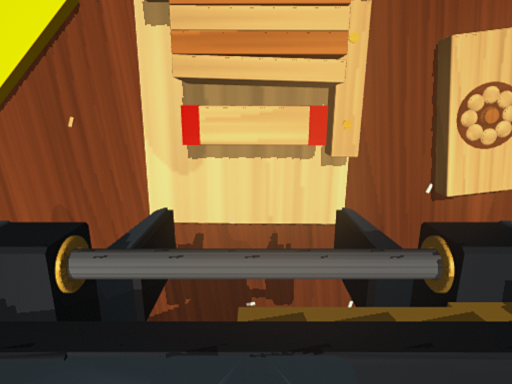

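The wrist view shows the keeper (180-327, 105-145) parallel to the row with a gap, and d's far end possibly a little out. I'll check the board yaw and any splay with a rectified crop.

Run:
```python
from h import *
from scipy.optimize import minimize
# yaw from stepped edges: end fence near face line & board right/outer edges in w1,w5,w3
for n in ('w1','w3','w5'):
    W=np.load(n+'.npy');B=tob(W,PB)
    def line(mask,along,val,q):
        t=[];v=[]
        A=B[mask]
        for a in np.arange(A[:,along].min()+4,A[:,along].max()-4,4):
            s=A[abs(A[:,along]-a)<2]
            if len(s)>15: t.append(a);v.append(np.percentile(s[:,val],q))
        if len(t)<6:return None
        k=np.ones(len(t),bool);t=np.array(t);v=np.array(v)
        for _ in range(3):
            c=np.polyfit(t[k],v[k],1);r=v-np.polyval(c,t);k=abs(r)<max(1.,1.5*np.median(abs(r)))
        return round(np.degrees(c[0]),2),round(np.polyval(c,t.mean()),1),(round(t[0]),round(t[-1])),k.sum()
    x,y,z=B[...,0],B[...,1],B[...,2]
    f=(z>30)&(z<40)&(x>-12)&(x<42)&(y<-88)&(y>-162)
    print(n,'fence near',line(f,1,0,2),'far',line(f,1,0,98))
    s=(z>45)&(z<55)&(y>-6)&(y<45)&(x<-5)&(x>-195)
    print(n,'stop in',line(s,0,1,2),'out',line(s,0,1,98))
    b=(abs(z)<4)&(y<-200)&(y>-262)&(x>-200)&(x<20); print('board right',line(b,0,1,2))
    b=(abs(z)<4)&(x<-190)&(x>-235)&(y>-230)&(y<-90); print('board near',line(b,1,0,2))
im=cv2.imread('pics/w5.png'); W=np.load('w5.npy'); m=env.camera_model('wrist'); B=tob(W,PB)
# rectify plane z=69 by projecting grid
H=np.array(m['hand_eye']); Rt=R.from_euler('xyz',[179.998,-.0037,83.639],degrees=True).as_matrix(); p0=np.array([523.417,86.533,240.713])
xs=np.arange(-185,35,.3); ys=np.arange(0,-165,-.3); X,Y=np.meshgrid(xs,ys); c,s=np.cos(PB[2]),np.sin(PB[2])
G=np.stack([PB[0]+X*c-Y*s,PB[1]+X*s+Y*c,np.full(X.shape,84.)],-1)
C=((G-p0)@Rt-H[:3,3])@H[:3,:3]
u=C[...,0]/C[...,2]*m['fx']+m['cx'];v=C[...,1]/C[...,2]*m['fy']+m['cy']
cv2.imwrite('pics/rect.png',cv2.remap(im,u.astype(np.float32),v.astype(np.float32),cv2.INTER_LINEAR))
```

```text
w1 fence near (np.float64(0.07), np.float64(0.2), (-156, -92), np.int64(17)) far (np.float64(0.21), np.float64(28.8), (-156, -92), np.int64(17))
w1 stop in None out None
board right (np.float64(0.19), np.float64(-248.1), (-196, 12), np.int64(50))
board near (np.float64(-0.0), np.float64(-214.0), (-226, -98), np.int64(29))
w3 fence near None far None
w3 stop in (np.float64(0.69), np.float64(1.6), (-191, -11), np.int64(23)) out (np.float64(-5.69), np.float64(25.0), (-191, -11), np.int64(18))
board right (np.float64(0.03), np.float64(-247.9), (-196, -100), np.int64(25))
board near (np.float64(0.13), np.float64(-214.8), (-226, -98), np.int64(33))
w5 fence near (np.float64(0.14), np.float64(0.1), (-156, -96), np.int64(16)) far (np.float64(0.07), np.float64(29.0), (-156, -96), np.int64(16))Traceback (most recent call last):
  File "<stdin>", line 21, in <module>
  File "<stdin>", line 9, in line
    return umr_minimum(a, axis, None, out, keepdims, initial, where)
ValueError: zero-size array to reduction operation minimum which has no identity
```

The line fits confirm the board yaw (-6.6°), so the row's outer face is splayed about 1.4° at its far end. The parallel push through the keeper will close it.

Emit:
arm_command(motion=[{"offset":[0,0.002,0.05],"spin":0.004},{"offset":[0,0,0.051],"spin":0},{"offset":[0,0,0.051],"spin":0},{"offset":[0,0,0.051],"spin":0},{"offset":[0,0,0],"spin":0}])

```text
time_s: 19.65
ee_pos: [522.5, 85.9, 34.7]
ee_rot: [-179.5, 0.1, 83.4]
force: [-0.7, -0.0, 1.0]
gripper_width: 90.9
gripper_force: 0.0
```

Emit:
arm_command(motion=[{"offset":[0.01,0,0],"spin":0},{"offset":[0.01,0,0],"spin":0},{"offset":[0.008,0,0],"spin":0},{"offset":[0.008,0,0],"spin":0},{"offset":[0.006,0,0],"spin":0}])

```text
time_s: 20.27
ee_pos: [531.2, 128.0, 39.4]
ee_rot: [179.8, 0.0, 83.4]
force: [-1.1, -8.2, 5.7]
gripper_width: 91.1
gripper_force: 4.1
```

Emit:
arm_command(motion=[{"offset":[0.003,0,0],"spin":0},{"offset":[0.002,0,0],"spin":0},{"offset":[0.002,0,0],"spin":0},{"offset":[0,0,0],"spin":0}])

```text
time_s: 20.78
ee_pos: [531.2, 130.6, 39.5]
ee_rot: [179.9, 0.4, 83.4]
force: [-1.4, -21.7, 9.5]
gripper_width: 91.0
gripper_force: 11.2
```

Emit:
arm_command(motion=[{"offset":[0.003,0,0],"spin":0},{"offset":[0.002,0,0],"spin":0},{"offset":[0,0,0],"spin":0}])

```text
time_s: 21.15
ee_pos: [530.9, 130.9, 39.7]
ee_rot: [180.0, 0.8, 83.4]
force: [-4.2, -40.5, 14.6]
gripper_width: 91.3
gripper_force: 20.2
```

Emit:
arm_command(motion=[{"offset":[-0.012,0,0],"spin":0},{"offset":[-0.02,0,0],"spin":0},{"offset":[0,0,-0.05],"spin":0},{"offset":[0,0,-0.06],"spin":0},{"offset":[0,0,-0.06],"spin":0}])

```text
time_s: 21.78
ee_pos: [527.6, 108.4, 209.6]
ee_rot: [-180.0, -0.0, 83.3]
force: [0.9, 0.6, 0.3]
gripper_width: 91.3
gripper_force: 0.0
```

Emit:
arm_command(motion=[{"offset":[0.02,0,-0.04],"spin":0},{"offset":[0,0,0],"spin":0},{"offset":[0,0,0],"spin":0}])

```text
time_s: 22.15
ee_pos: [529.5, 128.0, 246.8]
ee_rot: [-179.9, 0.0, 83.3]
force: [-0.6, 0.2, -0.1]
gripper_width: 90.8
gripper_force: 0.0
```

```bash
cat > chk.py <<'E'
from h import *
import sys
s=env.state(); im,W=cloud('wrist'); B=tob(W,PB); np.save('last.npy',W)
print(tob(s['ee_pos'],PB),s['ee_rot'])
m=env.camera_model('wrist')
for x in (-140,-110,-80,-50,-20):
    q=B[(abs(B[...,0]-x)<8)&(B[...,2]>62)&(B[...,2]<80)&(abs(B[...,1]+40)<70)]
    k=B[(abs(B[...,0]-x)<8)&(B[...,2]>38)&(B[...,2]<49)&(abs(B[...,1]+105)<40)]; print(x,[np.percentile(a[:,1],[1,99]).round(1) if len(a) else 0 for a in (q,k)])
for y in (-10,-30,-50,-70):
    q=B[(abs(B[...,1]-y)<4)&(B[...,2]>62)&(B[...,2]<80)]; print(y,np.percentile(q[:,0],[1,99]).round(1) if len(q) else 0)
k=B[(B[...,2]>38)&(B[...,2]<50)&(abs(B[...,1]+100)<10)&(B[...,0]<-2)&(B[...,0]>-200)]; print('keeper x',np.percentile(k[:,0],[1,99]))
H=np.array(m['hand_eye']); Rt=R.from_euler('xyz',s['ee_rot'],degrees=True).as_matrix()
xs=np.arange(-185,35,.3); ys=np.arange(12,-140,-.3); X,Y=np.meshgrid(xs,ys); c,t=np.cos(PB[2]),np.sin(PB[2])
G=np.stack([PB[0]+X*c-Y*t,PB[1]+X*t+Y*c,np.full(X.shape,84.)],-1)
C=((G-s['ee_pos'])@Rt-H[:3,3])@H[:3,:3]
u=C[...,0]/C[...,2]*m['fx']+m['cx'];v=C[...,1]/C[...,2]*m['fy']+m['cy']
cv2.imwrite('pics/%s.png'%sys.argv[1],cv2.remap(im,u.astype(np.float32),v.astype(np.float32),cv2.INTER_LINEAR))
E
python3 chk.py rect1
```

```text
[ -82.44825293 -140.77374927  231.83391107] [-1.79903222e+02  2.25760960e-02  8.33413182e+01]
-140 [array([-79. ,   0.1]), array([-119.3,  -80.9])]
-110 [array([-79.2,  -1. ]), array([-118.9,  -80.9])]
-80 [array([-79.2,  -1.1]), array([-118.9,  -80.8])]
-50 [array([-79.1,  -1. ]), array([-118.9,  -80.8])]
-20 [array([-79.1,  -1. ]), array([-119.9,  -80.8])]
-10 [-158.3   -1.7]
-30 [-158.2   -1.7]
-50 [-158.1   -2.2]
-70 [-159.    -2.7]
keeper x [-159.2467838   -11.82705959]
```

View pics/rect1.png

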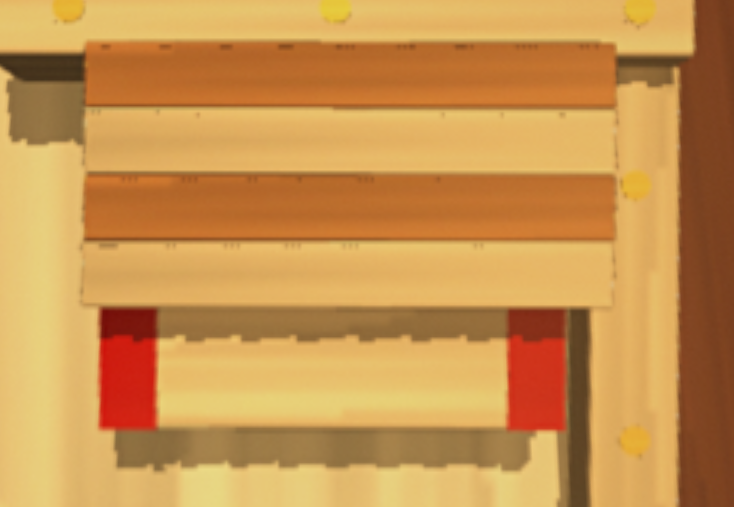

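The rectified view shows all four blanks upright and tight to the stop. Their far ends are on the fence within about 1 mm (column 615), and the keeper (100-567) lies snug and parallel along the open face. Handing in.

```bash
python3 -c "
from workcell import env
print(env.job_done())"
```

```text
the job is handed in; nothing more can be done
None
```

I handed the job in after about 22 s of robot time: the four blanks stand upright and tight against the back stop, far ends on the end fence (outermost about 1 mm short), with the keeper snug along the open face about 5 mm off the row's midpoint; no verdict came back.

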